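# Lock the press lid with its spring clip and start the timer

### The job

Lock the lid of the kitchen press: push the spring clip sideways into the groove of the post above the lid until it snaps fully home, and leave it lying flat there. Then set the timer for the pressing: wind it past the ten-minute mark, then turn it back to five minutes, to within a minute. Leave everything else where it stands.

Things in the scene. Friction and masses are not known exactly. Their poses are not given: they have to be found in the camera images.
- clip_tab (a point): Centre of the clip's upright ribbed black grip tab: 18 mm long (clip x), 10 mm thick (clip y), from 8 to 50 mm above the clip's underside. This point is 30 mm above the underside and 40 mm behind the bore centre (clip x = -40 mm). Axes: x from the tab to the open mouth (the push direction), y across, z up.
- clip: The loose spring clip, lying flat on the worktop, tab up: a flat dark-metal C, 8 mm thick and 38 mm wide, with a 16 mm wide stem behind it that bears the tab; 63 mm long (x from -50 to +13 mm), about 45 g. Origin: on the underside below the bore centre; x points to the mouth, z up.
- clip_bore (a point): Bore centre of the C, 4 mm above the underside. Bridge face 11 mm behind it; two sprung jaws with round noses (radius 4 mm, 9 mm ahead) leave a mouth of 15.6 mm. Pushed along +x over the neck, the noses touch with this point 16 mm from the neck's axis, the jaws spread at roughly 10 N, and it snaps home past about 9 mm, with 1 mm of play. Axes as the clip.
- press: The kitchen press, fixed to the worktop: a slotted steel drum 132 mm across with two small ears (158 mm over them) and a closed round lid plate 124 mm across whose flat top is 90 mm above the worktop. Origin: centre of the underside, on the axis of the post; z up.
- press_groove (a point): Centre of the groove on the post's vertical axis, 6 mm above the lid's flat top. The groove is a neck 20 mm in diameter and 12 mm high directly above the lid; over it the post's head, 30 mm in diameter, ends 25 mm above the lid. The clip can enter from any side, sliding flat on or just above the lid and under the head. z up.
- timer_top (a point): Centre of the top of the white wind-up kitchen timer, 63 mm in diameter and 55 mm high, stuck to the worktop by its foot. Its upper part, from 26 to 55 mm above the worktop, is the dial, 62 mm in diameter, turning about the vertical axis through this point; the lower part stays still. z up.
- timer: The timer's fixed lower part; origin at the centre of its underside; its red index mark is on the -x side, just below the dial. Round the dial's lower edge run 24 dark ticks, 15 degrees (2.5 minutes) apart, every fourth one long. At zero the index is midway between two long marks (on a short tick); at five minutes the first long mark stands over the index, at ten the short tick two further on.
- timer_dial (a joint): Angle of the timer's dial in rad: 0 at zero minutes, growing as the dial is turned counter-clockwise seen from above (winding), 0.105 rad (6 degrees) a minute: 5 minutes = 0.52, 10 minutes = 1.05; stop at 5.76. It starts at 0 to 3 minutes, turns with light friction and stays where it is left.
- mug: The speckled mug, a bystander; origin at the centre of its underside. To be left where it stands.
- spice_jar: The spice jar with red cap, a bystander; origin at the centre of its underside. To be left where it stands.
- pepper_mill: The wooden pepper mill, a bystander; origin at the centre of its underside. To be left where it stands.
- tin: The food tin, a bystander; origin at the centre of its underside. To be left where it stands.
- avocado: The avocado, a bystander; origin at the centre of its underside. To be left where it stands.
- salt_crock: The stoneware salt crock, a bystander; origin at the centre of its underside. To be left where it stands.
Things that resemble listed ones, but are neither listed nor needed, are in the scene too. Leave any pink or purple look-alike of the timer alone.

How it is judged:
By the outcome, as a careful person would: the job done as asked, in the order asked, and still so for the second after the job is handed in, with the robot touching nothing.
It also fails if it takes over 51 s, if anything falls off the work surface, if the arm or the gripper's body presses on something with over 40 N, if the wrist force passes 120 N, or if a joint passes its speed limit or range.

### The arm

A 7-joint arm with a two-finger parallel gripper is mounted at the origin on a cart in front of the work surface, level with it; the furniture and walls round the work are solid. World frame = base frame: x ahead of the robot, y to its left, z up, the work surface at z = 0. Lengths are in m, angles in rad, forces in N, time in s.
With the tool pointing down it reaches from about 0.35 to 0.9 m from the base axis. Payload 19.9 kg.
Tool frame: the origin (TCP) lies at the very end of the fingers, on their centre line; the grasp point (between the pads) lies 19 mm behind it (robot.grip_depth is the distance from the TCP to the grasp point, in m); z points along the fingers, y is the line along which they close (so a half turn about z gives the same grasp; the last joint's range is limited). The gripper opens to 85 mm and grips with 20 to 120 N. Pads are 22 mm wide; open, the fingers measure 114 mm over their backs; the gripper's body (76 mm by 85 mm) begins 54 mm behind the grasp point. The pads swing forward as they close: fully open they stand 13 mm farther back than shut.
Start: joints at [1.222, 0.417, -0.01, 1.614, 0.005, 1.111, -0.053], TCP at [0.189, -0.596, 0.231] pointing down, gripper open.
Joint ranges: [-2.81, 2.81], [-0.39, 2.02], [-1.27, 1.25], [0.06, 2.57], [-1.19, 4.33], [0.19, 2], [-2.82, 2.82]. Speed limits (rad/s): [1.89, 1.89, 2.39, 2.39, 3.01, 3.01, 3.01].

### API

Orientations are given as a unit quaternion [x, y, z, w].
In Python, from rig import state, vision, robot gives the robot as it stands.
- The arm moves only by the shell command python3 -m creep 'ROWS' [OPENING]. ROWS is JSON, a list of rows, each a list of 6 numbers: the shift along the world's x, y, z scaled (see below), then the turn, a rotation vector about the world's x, y, z scaled (see below). In form: [[tx, ty, tz, ax, ay, az], ...]. A call has 1 to 8 rows; each row is the pose to reach, as a shift and turn from the pose commanded when the call began, turning the shorter way round; what a row does not reach only later rows make up. The controller multiplies each number of a shift by 600 mm and each number of a turn by 2 pi rad. A row lasts 1/10 s, in which the tool goes at most 50 mm and 8.59 degrees, less where a joint would pass 70% of its speed; a pose out of reach is approached as far as the arm can. A call with a number of a shift or a turn outside -1 to 1 is refused whole. A call with a gripper value outside its range is refused whole. OPENING is the opening, from -1 (shut) to 1 (fully open), so that 0 is half open, set as the call begins (- or left out, the last holds). The fingers move at their own pace and stop on an object; the grip force is fixed at half the most. Time passes only in rows, so rows that repeat a pose let the fingers close. It gives the time, the measured TCP pose, the force, the opening and the grip force at its end, in the units of the state.
- state(): the state, without advancing time (a new reading comes with each control period).
- vision.get_image(name): name is "side" or "top"; returns the picture (420x560x3 uint8, blue, green, red); there is no depth.
- vision.get_calibration(name): a dict with "fx", "fy", "cx", "cy" (pixels), "R" (3x3) and "t" (3): a world point X has camera coordinates R X + t. Camera axes: x right, y down, z forward; pixel columns grow to the right and rows downward; lengths in m; the calibration is good to about 2 mm. A picture is of the moment at which its call begins. get_calibration takes no time and is no camera call.
- robot.sign_off(): hands the job in; it is judged then, once.
Trained networks look in the newest picture that a camera, given by its name, has taken for a name from the list of things; names that differ only in an ending like _2 or _b are one class to them, and where a whole thing is asked for, a point or a joint stands for the part that bears it (a point fixed in the world has none). Each returns a list of dicts, best first, with "confidence" (0 to 1); they miss things now and then, are a little off and sometimes report something else, mostly with a low value. They report only what shows in the picture. A call takes as long as a camera call. They do not tell look-alikes from the thing itself.
- vision.silhouettes(name, camera): "pixels" (420x560 bool, what is visible of it).
- vision.landmark_of(name, camera): "xyz" ([x, y, z] in m, in world coordinates, good to about 4 mm: a listed point, or the origin of a listed thing).
The state is a dict: "time": time; "joint_positions": joint angles; "qd": joint speeds; "joint_torque": joint torques, N m; "tcp_pos": TCP position; "tcp_rot": TCP orientation; "force": force on the tool from outside, world axes, zero at the start; "moment": the same for the moment, N m; "opening": finger opening in m; "gripper_force": force on a finger pad.
Only numpy, scipy, OpenCV 4.12 (cv2) and the standard library are available. Lean on these libraries where they do the work, as an engineer would, in place of code of your own. Each camera call takes 0.05 s, during which the arm holds its last target. There are 200 camera calls.

## Working session

There is one attempt and no reset: what is moved stays moved. The work goes in short steps, Python scripts to look and compute and a shell command to move; the robot and the scene stay as the last step left them, time stands still between calls to the robot, and variables do not carry over. Pictures are saved under pics/ and viewed, at most 12 in all, crops included, and the job is handed in when it is done.

```bash
ls; mkdir -p pics; python3 - <<'E'
from rig import state, vision, robot
import cv2,numpy as np
for c in ("side","top"):
    cv2.imwrite(f"pics/{c}0.png",vision.get_image(c))
    k=vision.get_calibration(c); print(c,k["fx"],np.round(-np.array(k["R"]).T@np.array(k["t"]),3))
    for n in ("clip_tab","clip","clip_bore","press","press_groove","timer_top","timer"):
        print(n,[(np.round(d["xyz"],4).tolist(),round(d["confidence"],2)) for d in vision.landmark_of(n,c)])
s=state();print(s["time"],s["tcp_pos"],s["tcp_rot"],s["force"],s["opening"])
E
```

```text
pics
side 449.7481393355505 [-0.048  0.941  1.123]
clip_tab [([0.4681, 0.2569, 0.0017], 0.62), ([0.4394, 0.2234, 0.031], 0.52)]
clip [([0.4667, 0.254, 0.0015], 0.55)]
clip_bore [([0.4678, 0.2559, 0.0027], 0.67), ([0.6315, -0.1449, -0.0002], 0.36)]
press [([0.4567, -0.3072, 0.0566], 0.75), ([0.4572, -0.015, -0.0026], 0.68), ([0.5304, -0.4401, 0.0002], 0.37)]
press_groove [([0.4544, -0.0121, 0.0926], 0.81)]
timer_top [([0.3798, -0.4141, 0.0583], 0.74), ([0.456, -0.3089, 0.0565], 0.63), ([0.3497, -0.2621, 0.0543], 0.58), ([0.5052, -0.1907, 0.0538], 0.51)]
timer [([0.382, -0.4153, 0.0038], 0.76), ([0.3451, -0.2579, -0.0009], 0.68), ([0.5084, -0.1871, 0.0018], 0.66), ([0.4543, -0.313, 0.0024], 0.54)]
top 431.18029877315837 [ 0.324 -0.008  1.267]
clip_tab [([0.4538, -0.3069, 0.0502], 0.55), ([0.4429, 0.2241, 0.0287], 0.5), ([0.6332, -0.1393, -0.0025], 0.37)]
clip [([0.4648, 0.2558, -0.002], 0.65)]
clip_bore [([0.4656, 0.2572, 0.0024], 0.53)]
press [([0.4543, -0.0111, -0.0015], 0.78), ([0.454, -0.3069, 0.0487], 0.48)]
press_groove [([0.4574, -0.0126, 0.096], 0.61)]
timer_top [([0.5057, -0.1917, 0.0581], 0.94), ([0.3838, -0.4158, 0.0571], 0.86), ([0.3489, -0.2616, 0.0526], 0.56), ([0.5296, 0.447, -0.0023], 0.2)]
timer [([0.5075, -0.1899, -0.006], 0.95), ([0.35, -0.2646, -0.0015], 0.91), ([0.384, -0.4158, -0.0028], 0.64), ([0.4545, -0.3106, -0.0018], 0.61)]
0.8 [ 0.18870394 -0.59579722  0.23125879] [ 9.88264967e-01  1.52749309e-01 -3.12562041e-05 -4.54214459e-05] [-0.08820147 -0.01986549 -0.45971344] 0.08538841773004414
```

View pics/side0.png

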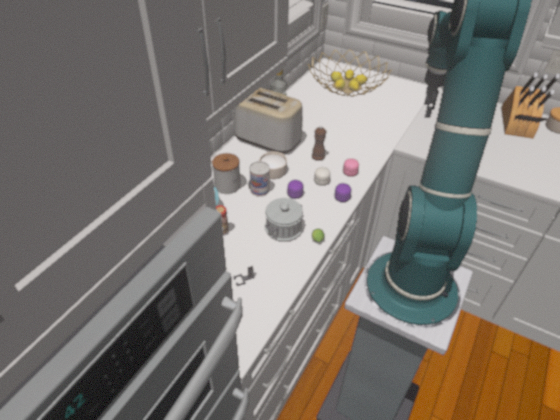

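View pics/top0.png

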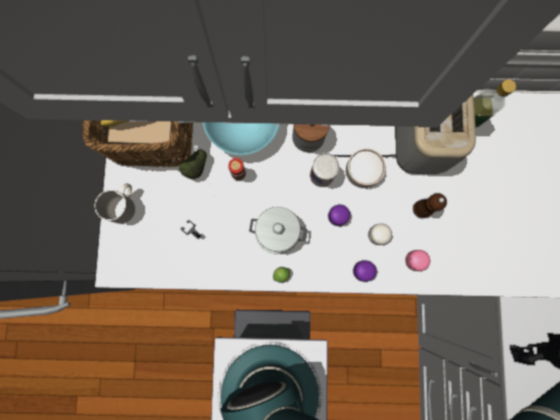

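In the side view, white timer-like items are at (322,175), with look-alikes at purple (295,188) and (343,191) and pink (351,167). In the top view these are white (380,233), purple (339,215) and (365,270), and pink (418,260). I choose the white one, near (0.455,-0.309). The clip is at top (192,230) and side (243,275). The press is at top (278,229) and side (284,218). Next is a close crop to check.

```bash
cat > h.py <<'E'
import cv2,numpy as np
from rig import state, vision, robot
def proj(c,X):
    k=vision.get_calibration(c); p=np.array(k["R"])@np.array(X)+np.array(k["t"])
    return np.array([k["fx"]*p[0]/p[2]+k["cx"],k["fy"]*p[1]/p[2]+k["cy"]])
def back(c,uv,z):
    k=vision.get_calibration(c);R=np.array(k["R"]);o=-R.T@np.array(k["t"])
    d=R.T@np.array([(uv[0]-k["cx"])/k["fx"],(uv[1]-k["cy"])/k["fy"],1]);return o+d*(z-o[2])/d[2]
def crop(im,uv,h,S=390):
    w=int(h*S/290); u,v=map(int,np.round(uv)); p=cv2.copyMakeBorder(im,60,60,60,60,cv2.BORDER_REPLICATE)
    print("crop origin",u-w,v-h,"scale",S/(2*w))
    return cv2.resize(p[v-h+60:v+h+60,u-w+60:u+w+60],(S,290),interpolation=cv2.INTER_CUBIC)
def four(fn,pts,h=20):
    ims={c:vision.get_image(c) for c in ("side","top")}
    rows=[np.hstack([crop(ims[c],proj(c,p),h) for p in pts]) for c in ims]
    cv2.imwrite("pics/"+fn,np.vstack(rows)); return ims
E
python3 - <<'E'
from h import *
four("c1.png",[(.455,.24,.02),(.455,-.309,.03)],22)
for c in ("side","top"):
    for n in ("clip","press","timer","clip_tab"):
        for d in vision.silhouettes(n,c)[:4]:
            p=d["pixels"]; v,u=np.nonzero(p); print(c,n,round(d["confidence"],2),len(u),u.min(),u.max(),v.min(),v.max(),u.mean().round(1),v.mean().round(1))
print(proj("top",(.455,-.0125,.115)),proj("side",(.455,-.0125,.115)))
E
```

```text
crop origin 215 253 scale 6.724137931034483
crop origin 293 153 scale 6.724137931034483
crop origin 161 207 scale 6.724137931034483
crop origin 351 211 scale 6.724137931034483
side clip 0.56 1414 264 302 198 240 283.4 218.8
side clip 0.5 205 233 253 266 285 244.5 276.4
side press 0.64 1434 264 302 198 240 283.0 218.6
side press 0.59 108 237 252 267 284 246.8 275.7
side timer 0.74 236 343 358 158 175 350.5 166.6
side timer 0.73 263 314 329 167 185 321.4 176.2
side timer 0.53 291 334 350 183 202 342.1 192.2
side clip_tab 0.66 81 242 252 267 282 247.6 274.8
side clip_tab 0.36 642 249 269 161 195 259.0 178.1
top clip 0.61 74 186 199 226 238 193.3 232.7
top press 0.93 1884 249 305 207 254 277.0 230.4
top timer 0.91 418 353 375 260 282 364.0 271.1
top timer 0.88 407 326 349 205 226 338.0 215.4
top timer 0.84 399 368 390 224 244 378.9 234.0
top timer 0.78 447 405 429 250 271 417.1 260.4
top clip_tab 0.54 82 186 199 226 238 193.1 232.5
[277.43097921 227.54031405] [284.79046027 204.430852  ]
```

View pics/c1.png

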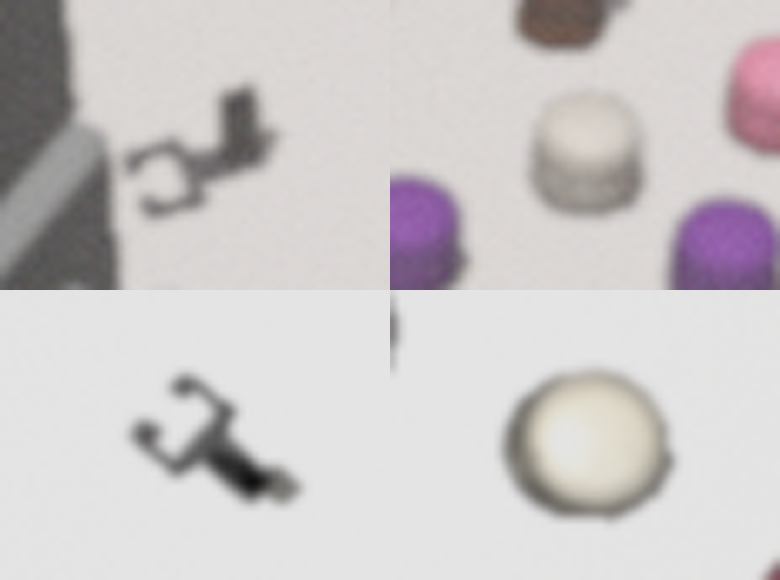

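The crop shows a white timer at top (380,234), with the purple and pink ones left alone. The clip lies with its two noses at top (182.6,228.9) and (188.5,221.1), its stem tail at (203.8,236.3) and the tab between them. Next I compute its pose.

```bash
python3 - <<'E'
from h import *
def go(c,n1,n2,t):
    n=back(c,(np.array(n1)+n2)/2,.006);T=back(c,t,.006);d=(n-T)[:2];print(c,n,T,"len",np.hypot(*d),"head",np.degrees(np.arctan2(d[1],d[0])),"tab",(n[:2]-d/np.hypot(*d)*.049),"bore",n[:2]-d/np.hypot(*d)*.009)
go("top",(182.6,228.9),(188.5,221.1),(203.8,236.3))
# side crop: noses (132,163),(150,208) tail (272,138)
s=lambda u,v:(215+u/6.724,253+v/6.724)
go("side",s(132,163),s(150,208),s(272,138))
# tab top side crop (240,92), z=.05
print("tabtop",back("side",s(238,95),.05), "top cam",back("top",(161+240/6.724,207+(478-290)/6.724),.05))
E
```

```text
top [0.46875956 0.25777073 0.006     ] [0.43665133 0.20241907 0.006     ] len 0.06399019042710191 head 59.882962231550984 tab [0.44417293 0.21538562] bore [0.46424365 0.24998571]
side [0.47039381 0.26134284 0.006     ] [0.43339905 0.2072671  0.006     ] len 0.0655194461949413 head 55.622848643498976 tab [0.44272655 0.22090124] bore [0.46531207 0.25391479]
tabtop [0.44061533 0.2232981  0.05      ] top cam [0.43607751 0.21538096 0.05      ]
```

```bash
python3 -m creep '[[0.385,0.66,0,0,0,0.06],[0.385,0.66,0,0,0,0.06],[0.385,0.66,0,0,0,0.06],[0.385,0.66,0,0,0,0.06],[0.385,0.66,0,0,0,0.06],[0.385,0.66,0,0,0,0.06],[0.385,0.66,0,0,0,0.06],[0.385,0.66,0,0,0,0.06]]' 0
```

```text
time: 2.1
tcp_pos: [0.3909, -0.2485, 0.2316]
tcp_rot: [0.942, 0.335, 0.0, 0.0]
force: [0.9, -0.1, 0.4]
opening: 0.0427
gripper_force: 0.0
```

```bash
python3 -m creep '[[0.083,0.78,0,0,0,0.047],[0.083,0.78,0,0,0,0.047],[0.083,0.78,0,0,0,0.047],[0.083,0.78,0,0,0,0.047],[0.083,0.78,0,0,0,0.047],[0.083,0.78,0,0,0,0.047],[0.083,0.78,0,0,0,0.047],[0.083,0.78,0,0,0,0.047]]' && python3 -m creep '[[0.01,0.11,-0.05,0,0,0],[0.01,0.11,-0.13,0,0,0],[0.01,0.11,-0.21,0,0,0],[0.01,0.11,-0.23,0,0,0],[0.01,0.11,-0.23,0,0,0],[0.01,0.11,-0.23,0,0,0]]'
python3 - <<'E'
from h import *
s=state();print(s["tcp_pos"])
ims=four("c2.png",[s["tcp_pos"]-np.array([0,0,.05])]*2,26)
print(proj("side",s["tcp_pos"]),proj("top",s["tcp_pos"]))
for c in ("side","top"):
    for n in ("clip_tab","clip_bore","press_groove"):
        print(n,[(np.round(d["xyz"],4).tolist(),round(d["confidence"],2)) for d in vision.landmark_of(n,c)])
E
```

```text
time: 2.9
tcp_pos: [0.4326, 0.1494, 0.2317]
tcp_rot: [0.883, 0.47, 0.0, 0.0]
force: [2.1, -0.2, 0.1]
opening: 0.0426
gripper_force: 0.0
time: 3.5
tcp_pos: [0.4389, 0.2137, 0.094]
tcp_rot: [0.883, 0.47, 0.0, -0.0]
force: [0.5, 1.4, 0.7]
opening: 0.0423
gripper_force: 0.0
[0.43889806 0.21373798 0.09403003]
crop origin 219 240 scale 5.735294117647059
crop origin 219 240 scale 5.735294117647059
crop origin 164 208 scale 5.735294117647059
crop origin 164 208 scale 5.735294117647059
[252.22816311 255.86623828] [194.46402691 232.40168623]
clip_tab [([0.4408, 0.2248, 0.0288], 0.61)]
clip_bore []
press_groove [([0.4567, -0.0115, 0.0926], 0.9)]
clip_tab [([0.4545, -0.3057, 0.0523], 0.69)]
clip_bore []
press_groove [([0.4528, -0.0109, 0.0923], 0.86), ([0.4521, -0.3095, -0.0029], 0.6)]
```

View pics/c2.png

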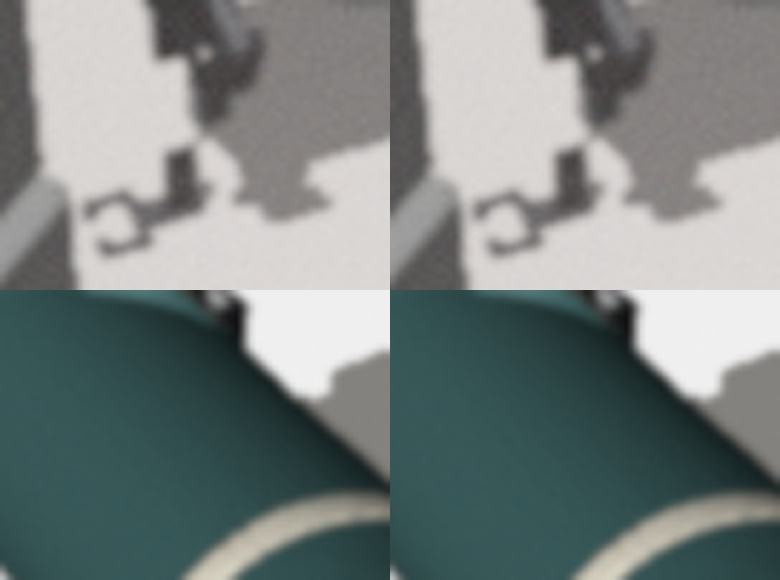

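```bash
python3 -m creep '[[0.003,0.015,-0.03,0,0,-0.008],[0.003,0.015,-0.08,0,0,-0.008],[0.003,0.015,-0.12,0,0,-0.008],[0.003,0.015,-0.136,0,0,-0.008],[0.003,0.015,-0.136,0,0,-0.008]]' && python3 -m creep '[[0,0,0,0,0,0],[0,0,0,0,0,0],[0,0,0,0,0,0],[0,0,0,0,0,0],[0,0,0,0,0,0]]' -1
```

```text
time: 4.4
tcp_pos: [0.4399, 0.2224, 0.0111]
tcp_rot: [0.894, 0.448, -0.001, -0.0]
force: [-0.3, -0.4, 0.8]
opening: 0.0426
gripper_force: 0.0
time: 4.9
tcp_pos: [0.4411, 0.2227, 0.0128]
tcp_rot: [0.894, 0.448, 0.001, 0.0]
force: [-0.8, -1.5, 9.3]
opening: 0.0091
gripper_force: 58.5
```

```bash
python3 -m creep '[[0,0,0.03,0,0,0],[0,0,0.1,0,0,0],[0,0,0.18,0,0,0],[0,0,0.22,0,0,0],[0,0,0.22,0,0,0]]'
python3 - <<'E'
from h import *
s=state();p=s["tcp_pos"];print(p,s["force"],s["moment"],s["opening"])
four("c3.png",[p,(.456,-.012,.1)],26)
for c in ("side","top"):
    for n in ("clip_tab","clip_bore"):
        print(n,[(np.round(d["xyz"],4).tolist(),round(d["confidence"],2)) for d in vision.landmark_of(n,c)])
E
```

```text
time: 5.4
tcp_pos: [0.4421, 0.2231, 0.1475]
tcp_rot: [0.894, 0.448, 0.003, 0.001]
force: [-0.4, -0.9, -1.0]
opening: 0.0094
gripper_force: 58.4
[0.44210395 0.2231225  0.14748712] [-0.40058214 -0.85854028 -1.02963543] [ 0.05531972 -0.03629062  0.01894631] 0.009381651391263823
crop origin 215 220 scale 5.735294117647059
crop origin 250 182 scale 5.735294117647059
crop origin 153 203 scale 5.735294117647059
crop origin 243 202 scale 5.735294117647059
clip_tab [([0.4419, 0.2214, 0.1629], 0.51)]
clip_bore [([0.471, 0.2575, 0.1362], 0.52)]
clip_tab []
clip_bore []
```

View pics/c3.png

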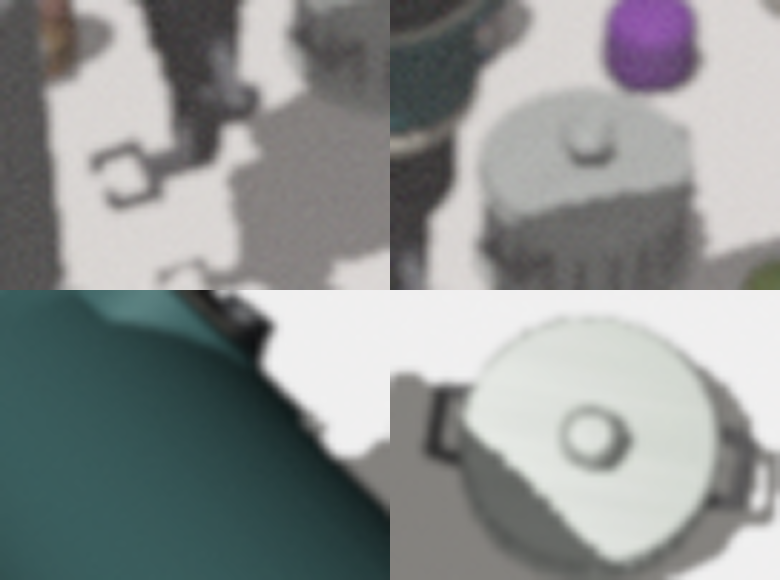

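The clip is held level by its tab, with its C pointing away from the fingers at side (239,250). The post head's top centre is at top (278.3,227). I carry the clip over to the -x,-y side of the post.

```bash
python3 -m creep '[[-0.005,-0.07,0.03,0,0,0],[-0.0575,-0.5,0.03,0,0,0],[-0.0575,-0.5,0.03,0,0,0],[-0.0575,-0.5,0.03,0,0,0],[-0.0575,-0.5,0.03,0,0,0],[-0.0575,-0.5,0.03,0,0,0],[-0.0575,-0.5,0.03,0,0,0],[-0.0575,-0.5,0.03,0,0,0]]' && python3 -m creep '[[0,0,-0.03,0,0,0],[0,0,-0.075,0,0,0],[0,0,-0.1,0,0,0],[0,0,-0.1,0,0,0],[0,0,-0.1,0,0,0]]'
python3 - <<'E'
from h import *
s=state();p=s["tcp_pos"];print(p,s["tcp_rot"],s["force"],s["moment"],s["opening"])
four("c4.png",[p+np.array([.03,.03,0]),(.456,-.012,.1)],20)
for c in ("side","top"):
    for n in ("clip_tab","clip_bore","press_groove"):
        print(n,[(np.round(d["xyz"],4).tolist(),round(d["confidence"],2)) for d in vision.landmark_of(n,c)])
E
```

```text
time: 6.5
tcp_pos: [0.4054, -0.079, 0.1612]
tcp_rot: [0.895, 0.446, -0.0, -0.0]
force: [0.3, 1.6, -0.8]
opening: 0.0094
gripper_force: 58.6
time: 7.0
tcp_pos: [0.4059, -0.0759, 0.1011]
tcp_rot: [0.894, 0.449, -0.0, -0.001]
force: [-0.1, -0.2, -0.6]
opening: 0.0091
gripper_force: 58.5
[ 0.40592495 -0.07593614  0.10114658] [ 8.93579269e-01  4.48904749e-01 -2.45471025e-04 -7.45608255e-04] [-0.07344852 -0.20550503 -0.56318656] [ 0.02233894  0.03548577 -0.0379687 ] 0.00906947284997467
crop origin 269 184 scale 7.5
crop origin 258 188 scale 7.5
crop origin 264 215 scale 7.5
crop origin 251 208 scale 7.5
clip_tab [([0.4036, -0.0767, 0.1206], 0.58)]
clip_bore [([0.4301, -0.0446, 0.0956], 0.56), ([0.4322, -0.039, 0.0914], 0.5)]
press_groove [([0.4581, -0.0078, 0.0932], 0.84)]
clip_tab []
clip_bore [([0.5295, 0.4473, -0.0003], 0.39)]
press_groove [([0.4569, -0.0108, 0.0949], 0.85), ([0.6273, 0.1061, -0.0011], 0.51), ([0.6476, -0.2636, -0.0026], 0.34)]
```

View pics/c4.png

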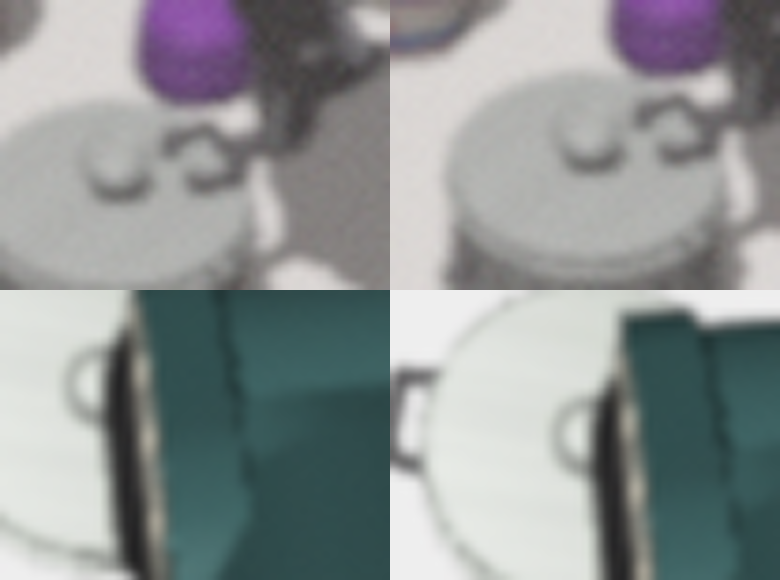

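```bash
python3 - <<'E'
from h import *
print("post top",back("top",(278.2,227.0),.115))
s=lambda u,v:(269+(u+.5)/7.5-.5,184+(v+.5)/7.5-.5)
print("post side headtop",back("side",s(114,157),.115))
for n,p in dict(n1=(170,152),n2=(192,187),c1=(205,130),c2=(238,178)).items(): print(n,back("side",s(*p),.0985))
print([np.round((proj("side",(.4555+15e-3*np.cos(a),-.0132+15e-3*np.sin(a),.115))-(269,184)+.5)*7.5-.5) for a in (0,1.57,3.14,4.71)])
E
```

```text
post top [ 0.45650642 -0.01453461  0.115     ]
post side headtop [ 0.45771739 -0.01048366  0.115     ]
n1 [ 0.44620941 -0.04171763  0.0985    ]
n2 [ 0.42705183 -0.02688356  0.0985    ]
c1 [ 0.43969381 -0.06246879  0.0985    ]
c2 [ 0.41237104 -0.0424003   0.0985    ]
[array([ 92., 143.]), array([105., 175.]), array([151., 167.]), array([138., 135.])]
```

```bash
python3 -m creep '[[0.0027,-0.002,0.0033,0,0,0],[0.0077,0.0047,0.0033,0,0,0],[0.0127,0.0114,0.0033,0,0,0],[0.0177,0.018,0.0033,0,0,0],[0.0227,0.0247,0.0033,0,0,0],[0.0227,0.0247,0.0033,0,0,0]]' && python3 -m creep '[[0.003,0.004,0,0,0,0],[0.006,0.008,0,0,0,0],[0.008,0.0107,0,0,0,0],[0.008,0.0107,0,0,0,0]]'
```

```text
time: 8.0
tcp_pos: [0.4194, -0.0625, 0.1035]
tcp_rot: [0.894, 0.448, -0.001, -0.0]
force: [-2.5, -4.9, 0.3]
opening: 0.0092
gripper_force: 58.6
time: 8.4
tcp_pos: [0.4238, -0.0561, 0.1032]
tcp_rot: [0.894, 0.448, -0.001, -0.0]
force: [-2.5, -2.2, -10.5]
opening: 0.0091
gripper_force: 58.9
```

```bash
python3 -m creep '[[0,0,-0.002,0,0,0],[0,0,-0.002,0,0,0]]'
python3 - <<'E'
from h import *
s=state();p=s["tcp_pos"];print(p,s["tcp_rot"],s["force"],s["moment"],s["opening"])
im=vision.get_image("side")
cv2.imwrite("pics/c5.png",np.hstack([crop(im,proj("side",(.45,-.03,.1)),14),crop(im,proj("side",(.45,-.03,.1)),26)]))
for n in ("clip_tab","clip_bore"):
        print(n,[(np.round(d["xyz"],4).tolist(),round(d["confidence"],2)) for d in vision.landmark_of(n,"side")])
E
```

```text
time: 8.6
tcp_pos: [0.4242, -0.0562, 0.1023]
tcp_rot: [0.894, 0.448, -0.0, -0.0]
force: [-4.6, -0.8, -3.3]
opening: 0.0092
gripper_force: 60.1
[ 0.42415874 -0.05620145  0.10233926] [ 8.94044378e-01  4.47978331e-01 -2.11221727e-04 -1.41204558e-04] [-4.63615505 -0.78048397 -3.34349816] [-0.59623456  1.10601832  0.12041485] 0.00922780374676897
crop origin 271 191 scale 10.833333333333334
crop origin 255 179 scale 5.735294117647059
clip_tab [([0.4244, -0.0591, 0.1207], 0.57), ([0.4562, -0.0105, 0.096], 0.3)]
clip_bore [([0.4494, -0.025, 0.0958], 0.4)]
```

View pics/c5.png

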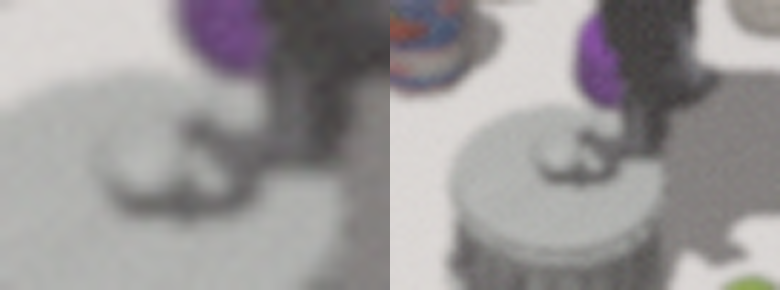

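```bash
python3 -m creep '[[0.001,0.004,0,0,0,0],[0.003,0.0067,0,0,0,0],[0.005,0.009,0,0,0,0],[0.005,0.009,0,0,0,0]]'; python3 -c "
from rig import state;s=state();print(s['moment'])"
```

```text
time: 9.15
tcp_pos: [0.4281, -0.0504, 0.1027]
tcp_rot: [0.894, 0.448, 0.001, 0.0]
force: [1.8, 2.7, -5.7]
opening: 0.0093
gripper_force: 59.7
[ 0.51943538 -0.27086268  0.03037955]
```

```bash
python3 -m creep '[[0.002,0.0027,0,0,0,0],[0.004,0.0053,0,0,0,0],[0.006,0.008,0,0,0,0],[0.006,0.008,0,0,0,0]]'; python3 -m creep '[[0.002,0.0027,0,0,0,0],[0.003,0.004,0,0,0,0],[0.003,0.004,0,0,0,0]]'; python3 -c "
from rig import state;s=state();print(s['moment'])"
```

```text
time: 9.55
tcp_pos: [0.4314, -0.0458, 0.1026]
tcp_rot: [0.894, 0.448, 0.0, 0.0]
force: [1.0, 0.3, -1.5]
opening: 0.0095
gripper_force: 60.4
time: 9.85
tcp_pos: [0.4329, -0.0436, 0.1025]
tcp_rot: [0.894, 0.448, 0.0, 0.0]
force: [-0.2, -0.6, -0.1]
opening: 0.0096
gripper_force: 60.5
[ 0.00073742  0.0324513  -0.0459961 ]
```

```bash
python3 -m creep '[[0.001,0.0013,0,0,0,0],[0.002,0.0027,0,0,0,0],[0.002,0.0027,0,0,0,0]]'; python3 -m creep '[[0.001,0.0013,0,0,0,0],[0.002,0.0027,0,0,0,0],[0.002,0.0027,0,0,0,0]]'
```

```text
time: 10.15
tcp_pos: [0.4331, -0.0432, 0.1023]
tcp_rot: [0.894, 0.447, -0.001, 0.0]
force: [-6.2, -9.1, 4.8]
opening: 0.0091
gripper_force: 61.4
time: 10.45
tcp_pos: [0.4333, -0.0429, 0.1023]
tcp_rot: [0.895, 0.447, -0.003, 0.001]
force: [-15.8, -18.8, 16.4]
opening: 0.0089
gripper_force: 63.0
```

```bash
python3 -m creep '[[-0.003,-0.004,0,0,0,0],[-0.003,-0.004,0,0,0,0],[-0.003,-0.004,-0.002,0,0,0],[-0.003,-0.004,-0.003,0,0,0],[-0.003,-0.004,-0.003,0,0,0]]' && python3 -m creep '[[0,0,0,0,0,0],[0,0,0,0,0,0],[0,0,0,0,0,0],[0,0,0,0,0,0]]' 0
```

```text
time: 10.95
tcp_pos: [0.4332, -0.0433, 0.101]
tcp_rot: [0.894, 0.448, -0.001, 0.0]
force: [-8.7, -4.9, 17.1]
opening: 0.009
gripper_force: 63.3
time: 11.35
tcp_pos: [0.4334, -0.0427, 0.1006]
tcp_rot: [0.894, 0.448, 0.0, -0.0]
force: [-0.0, -0.5, 0.5]
opening: 0.0426
gripper_force: 0.0
```

```bash
python3 -m creep '[[0,0,0.08,0,0,0],[0,0,0.167,0,0,0],[0.036,-0.443,0.167,0,0,0],[0.036,-0.443,0.167,0,0,0],[0.036,-0.443,0.167,0,0,0],[0.036,-0.443,0.167,0,0,0],[0.036,-0.443,0.167,0,0,0],[0.036,-0.443,0.167,0,0,0]]' 1 && python3 -m creep '[[0,0,0,0,0,0]]'
python3 - <<'E'
from h import *
s=state();p=s["tcp_pos"];print(p,s["tcp_rot"],s["joint_positions"],s["moment"])
ims=four("c6.png",[(.45,-.02,.1),(.455,-.309,.04)],15)
for c in ("side","top"):
    for n in ("timer_top","timer","clip_tab","clip_bore","press_groove"):
        print(c,n,[(np.round(d["xyz"],4).tolist(),round(d["confidence"],2)) for d in vision.landmark_of(n,c) if d["confidence"]>.45])
E
```

```text
time: 12.15
tcp_pos: [0.454, -0.3136, 0.2004]
tcp_rot: [0.895, 0.446, -0.0, 0.0]
force: [0.8, 0.2, -0.4]
opening: 0.0857
gripper_force: 0.0
time: 12.25
tcp_pos: [0.4545, -0.311, 0.2002]
tcp_rot: [0.895, 0.446, -0.0, -0.0]
force: [0.1, 0.3, -0.5]
opening: 0.0856
gripper_force: 0.0
[ 0.45445532 -0.31099745  0.20023763] [ 8.94870355e-01  4.46326043e-01 -1.08323212e-04 -3.15498650e-04] [ 0.91844047  0.35230995 -0.4583033   1.81980493  0.18088511  1.01137459
 -0.25753752] [ 0.09364426 -0.01891     0.030208  ]
crop origin 267 192 scale 9.75
crop origin 302 158 scale 9.75
crop origin 260 215 scale 9.75
crop origin 361 218 scale 9.75
side timer_top [([0.3506, -0.2596, 0.0573], 0.85), ([0.5072, -0.1905, 0.0536], 0.76), ([0.4571, -0.3084, 0.0563], 0.52), ([0.3794, -0.417, 0.0561], 0.51)]
side timer [([0.454, -0.3136, 0.0015], 0.82), ([0.3443, -0.2591, 0.0037], 0.7), ([0.5084, -0.1908, -0.0007], 0.6), ([0.3846, -0.4168, 0.0027], 0.51)]
side clip_tab [([0.4338, -0.0429, 0.1195], 0.57)]
side clip_bore [([0.4584, -0.0064, 0.0902], 0.56), ([0.4593, -0.0131, 0.0947], 0.48)]
side press_groove [([0.4556, -0.0112, 0.0982], 0.8)]
top timer_top [([0.3469, -0.2624, 0.0541], 0.86), ([0.5045, -0.1903, 0.0576], 0.74), ([0.4555, -0.3064, 0.0529], 0.66), ([0.6531, 0.2408, -0.0008], 0.64)]
top timer [([0.5087, -0.1858, -0.0028], 0.93), ([0.4531, -0.3123, -0.0024], 0.84), ([0.3496, -0.2617, 0.0023], 0.74)]
top clip_tab []
top clip_bore [([0.458, -0.0096, 0.0907], 0.57)]
top press_groove [([0.4565, -0.0113, 0.0956], 0.81)]
```

View pics/c6.png

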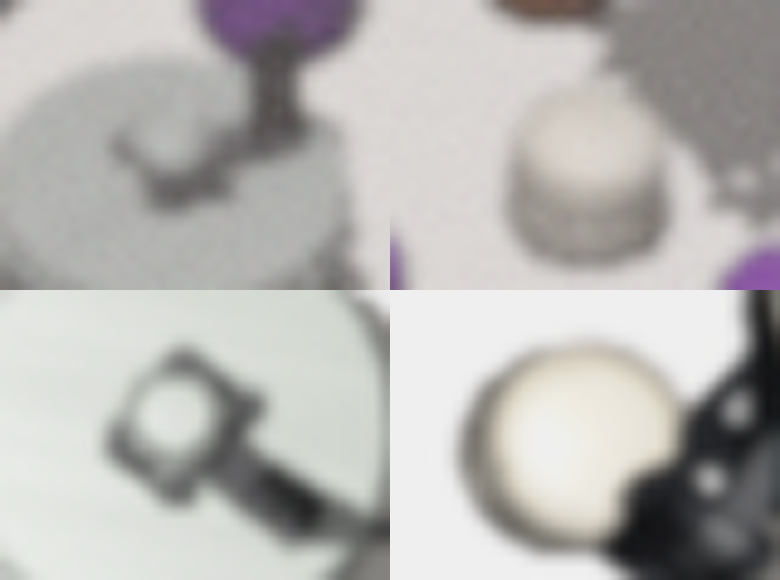

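The clip is home: in the top view its C sits symmetrically around the head at (278,227), flat, with the tab behind. The white timer at top (380,233) is directly under the gripper, so I descend.

```bash
python3 -m creep '[[0.001,0.0015,-0.08,0,0,0],[0.001,0.0015,-0.16,0,0,0],[0.001,0.0015,-0.23,0,0,0],[0.001,0.0015,-0.27,0,0,0],[0.001,0.0015,-0.293,0,0,0],[0.001,0.0015,-0.293,0,0,0]]' && python3 -m creep '[[0,0,0,0,0,0],[0,0,0,0,0,0],[0,0,0,0,0,0],[0,0,0,0,0,0]]' -1; python3 -c "
from rig import state;s=state();print(s['moment'])"
```

```text
time: 13.45
tcp_pos: [0.4551, -0.3073, 0.0239]
tcp_rot: [0.894, 0.448, -0.0, -0.001]
force: [-0.4, 0.3, -0.5]
opening: 0.0853
gripper_force: 0.0
time: 13.85
tcp_pos: [0.4554, -0.3077, 0.027]
tcp_rot: [0.894, 0.448, -0.0, 0.0]
force: [-10.6, 7.1, 21.3]
opening: 0.0575
gripper_force: 59.8
[ 1.69129814  2.45555534 -0.00492244]
```

```bash
python3 - <<'E'
from h import *
im=vision.get_image("side");im2=vision.get_image("top")
print(proj("side",state()["tcp_pos"]))
cv2.imwrite("pics/c7.png",np.hstack([crop(im,proj("side",(.455,-.309,.05)),22),crop(im2,proj("top",(.455,-.309,.05)),22)]))
E
```

```text
[321.83425211 175.93050705]
crop origin 294 149 scale 6.724137931034483
crop origin 353 210 scale 6.724137931034483
```

View pics/c7.png

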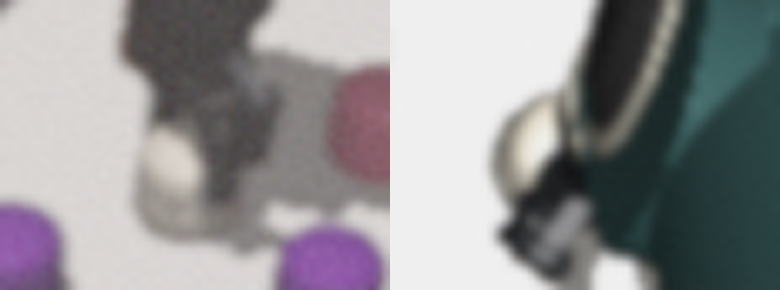

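```bash
python3 -m creep '[[-0.001,0.0007,0.003,0,0,0],[-0.002,0.0015,0.005,0,0,0],[-0.002,0.0015,0.005,0,0,0]]'; python3 -c "
from rig import state;s=state();print(s['moment'])"; python3 -m creep '[[0,0,0,0,0,-0.01],[0,0,0,0,0,-0.02],[0,0,0,0,0,-0.02]]'; python3 -c "
from rig import state;s=state();print(s['moment'])"
```

```text
time: 14.25
tcp_pos: [0.4548, -0.3073, 0.0282]
tcp_rot: [0.894, 0.448, 0.001, 0.001]
force: [9.5, -4.5, -25.0]
opening: 0.0566
gripper_force: 72.5
[-0.79030627 -1.49545787  0.01766551]
time: 14.55
tcp_pos: [0.4549, -0.3074, 0.0283]
tcp_rot: [0.921, 0.39, 0.001, 0.001]
force: [9.8, -5.8, -26.0]
opening: 0.0566
gripper_force: 72.5
[-0.94003073 -1.60090908  0.02998712]
```

```bash
python3 -m creep '[[0.001,-0.0007,-0.0025,0,0,-0.005],[0.001,-0.0007,-0.0025,0,0,-0.01],[0.001,-0.0007,-0.0025,0,0,-0.01]]'; python3 -c "
from rig import state;s=state();print(s['moment'])"; python3 -m creep '[[0,0,0,0,0,-0.005],[0,0,0,0,0,-0.01],[0,0,0,0,0,-0.01]]'; python3 -c "
from rig import state;s=state();print(s['moment'],s['tcp_rot'])";
```

```text
time: 14.85
tcp_pos: [0.4552, -0.3076, 0.0279]
tcp_rot: [0.932, 0.361, 0.0, 0.001]
force: [-2.9, 1.2, 7.9]
opening: 0.0565
gripper_force: 77.2
[0.7467496  1.33740433 0.54780572]
time: 15.15
tcp_pos: [0.4563, -0.3068, 0.0278]
tcp_rot: [0.943, 0.332, 0.001, 0.001]
force: [3.8, 2.9, 0.8]
opening: 0.0569
gripper_force: 72.2
[ 1.19840315 -0.45714573  0.78775225] [9.43109658e-01 3.32479602e-01 1.01383449e-03 6.77573147e-04]
```

```bash
for i in 1 2 3; do python3 -m creep '[[0,0,0,0,0,0.005],[0,0,0,0,0,0.005]]' | head -3; python3 -c "
from rig import state;import numpy as np;s=state();q=s['tcp_rot'];print(s['moment'],s['force'],s['opening'],np.degrees(2*np.arctan2(q[1],q[0])))"; done
```

```text
time: 15.35
tcp_pos: [0.4563, -0.3067, 0.0278]
tcp_rot: [0.938, 0.348, 0.001, 0.001]
[ 1.45373320e+00 -4.57411890e-01  3.74363195e-04] [4.33253088 5.29933709 1.85834424] 0.056862006901326916 40.70990402348064
time: 15.55
tcp_pos: [0.4563, -0.3067, 0.0278]
tcp_rot: [0.932, 0.363, 0.001, 0.0]
[ 1.62057373 -0.43056975  0.0366848 ] [3.706886   5.18615158 1.97479493] 0.05643652240062881 42.51041576789756
time: 15.75
tcp_pos: [0.4562, -0.3067, 0.0279]
tcp_rot: [0.926, 0.377, 0.001, 0.0]
[ 1.69340811 -0.32576318  0.0064694 ] [3.94719064 6.08009477 3.06760815] 0.05661295489260721 44.31097471830832
```

```bash
for i in 1 2; do python3 -m creep '[[0,0,0,0,0,-0.004],[0,0,0,0,0,-0.006],[0,0,0,0,0,-0.0065]]' | head -1; python3 -c "
from rig import state;import numpy as np;s=state();q=s['tcp_rot'];print(s['moment'],s['force'],s['opening'],np.degrees(2*np.arctan2(q[1],q[0])))"; done
```

```text
time: 16.05
[ 1.51949687 -0.42303298  0.05307227] [4.32572688 4.17896552 1.73396845] 0.05684767929893381 41.87854324809644
time: 16.35
[ 1.35936148 -0.50384801  0.10408121] [3.71681975 3.98662277 1.41231525] 0.05657270939786618 39.537443757367335
```

```bash
P="python3 -c \"
from rig import state;import numpy as np;s=state();q=s['tcp_rot'];print(s['moment'],s['opening'],np.degrees(2*np.arctan2(q[1],q[0])),s['joint_positions'][6])\""
python3 -m creep '[[0,0,0,0,0,0.015],[0,0,0,0,0,0.03],[0,0,0,0,0,0.045],[0,0,0,0,0,0.06],[0,0,0,0,0,0.075],[0,0,0,0,0,0.09],[0,0,0,0,0,0.1],[0,0,0,0,0,0.1]]'; eval "$P"
python3 -m creep '[[0,0,0,0,0,0.015],[0,0,0,0,0,0.03],[0,0,0,0,0,0.045],[0,0,0,0,0,0.06],[0,0,0,0,0,0.075],[0,0,0,0,0,0.09],[0,0,0,0,0,0.1],[0,0,0,0,0,0.1]]'; eval "$P"
```

```text
time: 17.15
tcp_pos: [0.4551, -0.3059, 0.0278]
tcp_rot: [0.79, 0.614, 0.0, -0.0]
force: [-4.3, 13.0, 12.3]
opening: 0.0568
gripper_force: 74.1
[ 2.70060919  1.55728905 -0.03161895] 0.056750399352593045 75.713502415447 -0.06183422185269759
time: 17.95
tcp_pos: [0.4537, -0.306, 0.0276]
tcp_rot: [0.561, 0.828, -0.001, -0.001]
force: [-14.2, 15.6, 23.2]
opening: 0.0565
gripper_force: 75.5
[2.86950223 3.77237845 0.00918518] 0.05648750078277912 111.69161048756366 0.46120339498931084
```

```bash
P="python3 -c \"
from rig import state;import numpy as np;s=state();q=s['tcp_rot'];print(s['moment'],s['opening'],np.degrees(2*np.arctan2(q[1],q[0])),s['joint_positions'][6])\""
python3 -m creep '[[0,0,0,0,0,0],[0,0,0,0,0,-0.02],[0,0,0,0,0,-0.04],[0,0,0,0,0,-0.06],[0,0,0,0,0,-0.08],[0,0,0,0,0,-0.1],[0,0,0,0,0,-0.1165],[0,0,0,0,0,-0.1165]]'; eval "$P"
```

```text
time: 18.75
tcp_pos: [0.4554, -0.306, 0.0278]
tcp_rot: [0.822, 0.569, 0.0, -0.0]
force: [-2.7, 9.9, 10.6]
opening: 0.0566
gripper_force: 73.5
[ 2.39136113  1.12126101 -0.0183228 ] 0.05658272568742769 69.41083474064446 -0.15377837506659278
```

```bash
python3 -m creep '[[0,0,0,0,0,0],[0,0,0,0,0,0],[0,0,0,0,0,0],[0,0,0,0,0,0],[0,0,0.01,0,0,0],[0,0,0.05,0,0,0],[0,0,0.13,0,0,0],[0,0,0.21,0,0,0]]' 1 && python3 -m creep '[[0,0,0.1,0,0,0],[-0.05,-0.08,0.1,0,0,0],[-0.1,-0.16,0.1,0,0,0],[-0.15,-0.24,0.1,0,0,0],[-0.2,-0.32,0.1,0,0,0],[-0.2,-0.36,0.1,0,0,0],[-0.2,-0.4,0.1,0,0,0],[-0.2,-0.4,0.1,0,0,0]]'
python3 - <<'E'
from h import *
out=[]
for c in ("side","top"):
    im=np.mean([vision.get_image(c).astype(float) for _ in range(10)],0)
    cr=crop(im.astype(np.float32),proj(c,(.455,-.309,.035)),13)
    out.append(np.clip((cr-60)*1.4,0,255))
cv2.imwrite("pics/c8.png",np.hstack(out))
print(state()["time"])
for c in ("side","top"):
    for n in ("timer_top","timer","clip_tab","clip_bore"):
        print(c,n,[(np.round(d["xyz"],4).tolist(),round(d["confidence"],2)) for d in vision.landmark_of(n,c) if d["confidence"]>.4])
print([(np.round((proj("side",(.455+.0315*np.cos(a),-.309+.0315*np.sin(a),.026))),1),a) for a in (0,1.57,3.14,4.71)])
E
```

```text
time: 19.55
tcp_pos: [0.4545, -0.3068, 0.154]
tcp_rot: [0.821, 0.571, -0.0, -0.001]
force: [0.6, -1.6, -0.2]
opening: 0.0854
gripper_force: 0.0
time: 20.35
tcp_pos: [0.3331, -0.5504, 0.2123]
tcp_rot: [0.822, 0.569, -0.0, 0.0]
force: [0.6, 0.8, -0.3]
opening: 0.0856
gripper_force: 0.0
crop origin 305 161 scale 11.470588235294118
crop origin 364 220 scale 11.470588235294118
21.35
side timer_top [([0.3807, -0.4153, 0.0569], 0.81), ([0.5027, -0.1895, 0.058], 0.78), ([0.458, -0.3067, 0.0572], 0.68)]
side timer [([0.5066, -0.188, 0.0029], 0.67), ([0.4527, -0.3105, 0.0032], 0.64), ([0.345, -0.2624, -0.002], 0.6), ([0.3833, -0.4141, 0.0017], 0.51)]
side clip_tab [([0.4296, -0.0446, 0.1177], 0.54)]
side clip_bore [([0.4573, -0.0094, 0.0936], 0.69)]
top timer_top [([0.5049, -0.1891, 0.0565], 0.86), ([0.3832, -0.4158, 0.0553], 0.78), ([0.4539, -0.3044, 0.051], 0.67), ([0.3459, -0.2646, 0.0499], 0.59)]
top timer [([0.5081, -0.1886, -0.0043], 0.94), ([0.4527, -0.3116, 0.0006], 0.87), ([0.3845, -0.4171, -0.0052], 0.79), ([0.3459, -0.2596, 0.0016], 0.56)]
top clip_tab [([0.4335, -0.0449, 0.1147], 0.6)]
top clip_bore [([0.4594, -0.009, 0.0939], 0.74), ([0.4551, -0.011, 0.0928], 0.65)]
[(array([314.7, 173.3]), 0), (array([318.4, 180.5]), 1.57), (array([329.5, 178.7]), 3.14), (array([325.6, 171.5]), 4.71)][ WARN:0@21.084] global loadsave.cpp:1063 imwrite_ Unsupported depth image for selected encoder is fallbacked to CV_8U.
```

View pics/c8.png

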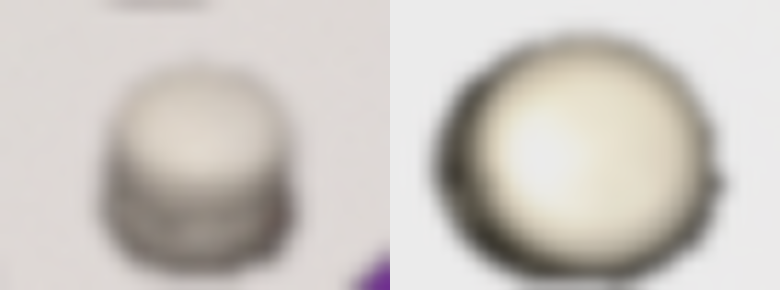

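The timer stands at side (322,175), with its reddish index at the limb near (329.7,179), facing world -x. The ticks are too fine to read by eye, so I measure the long-mark phase numerically.

```bash
cat > ph.py <<'E'
from h import *
from scipy.ndimage import map_coordinates
def prof(im,c,ctr,z0,z1,th):
    zs=np.linspace(z0,z1,7); g=im.astype(float).mean(2); P=[]
    for t in th:
        uv=np.array([proj(c,(ctr[0]+.031*np.cos(t),ctr[1]+.031*np.sin(t),z)) for z in zs])
        P.append(map_coordinates(g,[uv[:,1],uv[:,0]],order=3).mean())
    return np.array(P)
th=np.radians(np.arange(50,176,2.)); x=(th-th.mean())/1.1
for c in ("side","top"):
    now=np.mean([vision.get_image(c).astype(float) for _ in range(20)],0); np.save(c+"now.npy",now)
    for nm,im in (("init",cv2.imread(f"pics/{c}0.png")),("now",now)):
        for ctr in ((.455,-.309),(.457,-.3075)):
            for zz in ((.026,.034),(.030,.040)):
                p=prof(im,c,ctr,*zz,th)
                A=np.column_stack([x**k for k in range(5)]+[np.cos(6*th),np.sin(6*th)])
                s=np.linalg.lstsq(A,-p,rcond=None)[0]
                print(c,nm,ctr,zz,"amp %.2f dark phase deg %.1f (mod 60)"%(np.hypot(s[5],s[6]),np.degrees(np.arctan2(s[6],s[5]))/6%60))
E
python3 ph.py; python3 -c "from rig import state;print(state()['time'])"
```

```text
side init (0.455, -0.309) (0.026, 0.034) amp 1.31 dark phase deg 37.3 (mod 60)
side init (0.455, -0.309) (0.03, 0.04) amp 1.04 dark phase deg 42.3 (mod 60)
side init (0.457, -0.3075) (0.026, 0.034) amp 0.96 dark phase deg 48.2 (mod 60)
side init (0.457, -0.3075) (0.03, 0.04) amp 0.67 dark phase deg 59.5 (mod 60)
side now (0.455, -0.309) (0.026, 0.034) amp 2.86 dark phase deg 41.6 (mod 60)
side now (0.455, -0.309) (0.03, 0.04) amp 3.00 dark phase deg 46.3 (mod 60)
22.75Traceback (most recent call last):
  File "ph.py", line 15, in <module>
    p=prof(im,c,ctr,*zz,th)
  File "ph.py", line 6, in prof
    uv=np.array([proj(c,(ctr[0]+.031*np.cos(t),ctr[1]+.031*np.sin(t),z)) for z in zs])
                 ~~~~^^^^^^^^^^^^^^^^^^^^^^^^^^^^^^^^^^^^^^^^^^^^^^^^^^^
  File "h.py", line 4, in proj
    k=vision.get_calibration(c); p=np.array(k["R"])@np.array(X)+np.array(k["t"])
ValueError: time passes only in moves, steps and waits
```

```bash
cat > uw.py <<'E'
from h import *
import os
from scipy.ndimage import map_coordinates
K={c:vision.get_calibration(c) for c in ("side","top")}
vision.get_calibration=lambda c:K[c]
out=[]
for c in ("side","top"):
    if not os.path.exists(c+"now.npy"):
        np.save(c+"now.npy",np.mean([vision.get_image(c).astype(float) for _ in range(10)],0))
    im=np.load(c+"now.npy")
    th=np.radians(np.arange(205,20,-.5)); zs=np.linspace(.062,.0,125)
    X=np.array([[proj(c,(.456+.031*np.cos(t),-.308+.031*np.sin(t),z)) for t in th] for z in zs])
    un=np.stack([map_coordinates(im[...,k],[X[...,1],X[...,0]],order=3) for k in range(3)],-1)
    # remove slow shading per row
    hp=un-cv2.GaussianBlur(un,(0,0),45)
    f=lambda a:cv2.resize(np.clip(a,0,255).astype(np.uint8),(780,140))
    out+= [f((un-60)*1.3), f(128+hp*6)]
    for z in (.024,.028,.032,.036,.040):
        i=np.argmin(abs(zs-z)); g=un[i].mean(-1); print(c,z,[int(v) for v in g[10:350:20]])
cv2.imwrite("pics/c9.png",np.vstack(out))
print("azimuths",np.degrees(th)[10:350:20])
E
python3 uw.py
```

```text
side 0.024 [165, 148, 132, 128, 136, 147, 152, 158, 161, 158, 151, 150, 150, 150, 150, 157, 171]
side 0.028 [176, 159, 138, 130, 137, 147, 153, 156, 161, 157, 149, 149, 149, 149, 147, 157, 171]
side 0.032 [183, 170, 147, 133, 137, 146, 151, 153, 157, 155, 151, 150, 149, 147, 146, 158, 171]
side 0.036 [187, 178, 159, 139, 140, 147, 153, 156, 159, 160, 159, 157, 154, 149, 149, 160, 175]
side 0.04 [192, 184, 168, 149, 145, 153, 159, 164, 166, 168, 167, 166, 162, 157, 156, 166, 182]
top 0.024 [140, 135, 128, 116, 114, 105, 101, 109, 121, 116, 109, 125, 138, 151, 164, 191, 203]
top 0.028 [140, 136, 131, 120, 117, 109, 105, 110, 119, 114, 106, 119, 130, 141, 157, 190, 200]
top 0.032 [141, 138, 134, 125, 122, 116, 112, 114, 119, 115, 108, 117, 125, 132, 152, 189, 199]
top 0.036 [140, 139, 138, 131, 128, 125, 122, 121, 122, 118, 113, 118, 122, 127, 148, 187, 198]
top 0.04 [139, 141, 141, 137, 135, 134, 132, 130, 129, 124, 121, 122, 121, 124, 147, 184, 198]
azimuths [200. 190. 180. 170. 160. 150. 140. 130. 120. 110. 100.  90.  80.  70.
  60.  50.  40.]
```

View pics/c9.png

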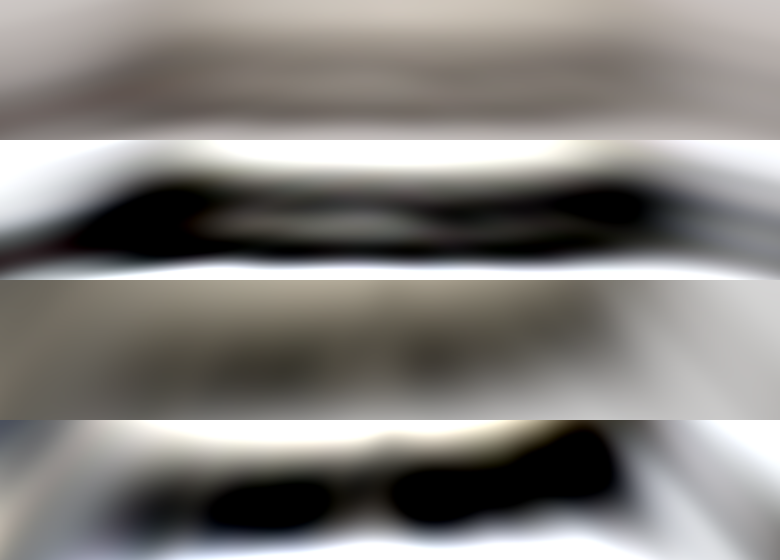

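```bash
python3 - <<'E'
from rig import state,robot
s=state();print(s["time"],s["force"]);print(robot.sign_off())
E
```

```text
23.25 [-0.03286815 -0.50337641  0.33758532]
the job is handed in; nothing more can be done
None
```

The job is handed in at 23.25 s. The clip is home and flat in the post's groove. The timer was wound to about 12 minutes and turned back to about 5, worked out from the zero stop I felt because the dial marks could not be read in the pictures.

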